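Slide the mould carrier to the clamping station and press the mould on the sprung fence

ROBOT

A 6-joint arm with a two-finger parallel gripper is mounted at the origin on the work surface. World frame = base frame: x ahead of the robot, y to its left, z up, the work surface at z = 0. Lengths are in m, angles in rad, forces in N, time in s.
With the tool pointing down it reaches from about 0.35 to 0.975 m from the base axis. Payload 17.4 kg.
Tool frame: the origin (TCP) lies at the very end of the fingers, on their centre line; the grasp point (between the pads) lies robot.grip_point_offset behind it (robot.grip_point_offset is the distance from the TCP to the grasp point, in m); z points along the fingers, x is the direction in which the jaws open and shut, and the axes are right-handed (so a half turn about z gives the same grasp; the last joint's range is limited). The gripper opens to 85 mm and grips with 20 to 120 N. Pads are 22 mm wide; open, the fingers measure 114 mm over their backs; the gripper's body (76 mm by 85 mm) begins 54 mm behind the grasp point. The pads swing forward as they close: fully open they stand 13 mm farther back than shut.
Start: joints at [1.188, 0.116, 1.442, -0, 1.584, -0.038], TCP at [0.228, 0.635, 0.202] pointing down, gripper open.
Joint ranges: [-2.83, 2.83], [-0.83, 2.19], [0.07, 2.5], [-1.14, 4.28], [0.01, 3], [-2.97, 2.97]. Speed limits (rad/s): [1.89, 1.89, 2.22, 3.14, 3.14, 3.14].

INTERFACE

Orientations are given as a unit quaternion [x, y, z, w].
In Python, from plant import monitor, eyes, job, robot gives the robot as it stands.
- The arm moves only by the tool arm_command, never from a script. Its argument "plan" is a list of rows, each a list of 5 numbers: the closure, from 0 (fully open) to 1 (shut), then the shift along the tool's x, y, z in mm, then the turn about the tool's z in degrees. A call has exactly 5 rows; each row shifts and turns the commanded pose from where the row before left it, along the tool's axes as they then stand; what a row does not reach is not made up. A row lasts 1/8 s, in which the tool goes at most 62.5 mm and 10.7 degrees, less where a joint would pass 70% of its speed; a pose out of reach is approached as far as the arm can. A call is refused whole if a number of a shift passes 62.5 or a number of a turn 10.7, either way. A call with a gripper value outside its range is refused whole. The fingers move at their own pace and stop on an object; the grip force is fixed at half the most. Time passes only in rows, so rows that do not move let the fingers close, or fill a call up. It gives the time, the measured TCP pose, the force and the opening at its end, in the units of the state.
- monitor.sense(): the state, without advancing time (a new reading comes with each control period).
- eyes.snapshot(name): name is "scene" or "top" or "wrist"; returns the picture (400x640x3 uint8, red, green, blue); there is no depth.
- eyes.camera_model(name): a dict with "fovy" (degrees; the focal length in pixels is half the picture's height over the tangent of half this angle, whatever the lens; pixels are square), "cx", "cy" (the principal point, pixels), "k1" (the pictures are not rectified: a ray, as slopes to the right and down, at radius r is drawn at 1 + k1 r^2 times it, then the intrinsics apply), "xyz" and "orientation" of the camera in the world. Camera axes: x right, y up, looking along -z (the intrinsics and any distortion apply to the point x, -y, -z); pixel columns grow to the right and rows downward; lengths in m; the calibration is good to about 2 mm. A picture is of the moment at which its call begins: read the wrist's pose just before it. camera_model takes no time and is no camera call; for the wrist camera it gives the pose at the moment of the call.
- job.hand_in(): hands the job in, once; it reports no verdict.
The state is a dict: "time_s": time; "qpos": joint angles; "qd": joint speeds; "joint_efforts": joint torques, N m; "ee_pos": TCP position; "tool_rot": TCP orientation; "force": force on the tool from outside, world axes, zero at the start; "torque": the same for the moment, N m; "opening": finger opening in m.
Only numpy, scipy, OpenCV 4.12 (cv2) and the standard library are available. Lean on these libraries where they do the work, as an engineer would, in place of code of your own. Each camera call takes 0.05 s, during which the arm holds its last target.

TASK

Slide the white carrier with the filled chocolate mould along its rails to the clamping station, until it clicks into the detent with the two red lines level. Then, from the robot's side, press the mould's long edge flush against the sprung steel fence, gently, so that the red pointer stays in the green zone (about 10 N), with the mould flat on the carrier, and finish while still holding it pressed like that, as a third hand for the colleague who will tighten the clamps. Never drive the fence to the end of its travel, and leave the other things on the table where they are.

Things in the scene. Friction and masses are not known exactly. Their poses are not given: they have to be found in the camera images.
- carrier_mid (a point): Point on top of the carrier (45 above table) at its red index line. White board 190 (x) x 310 (y) x 12, sliding along track y only; reaches 130 ahead (+y), 180 behind. Two 12 high ledges across it at y = +-120, from x = -92 to +52. Friction about 1.5 N, 2 to 3 N more over the detent's edge; the detent draws it in from within about 4 mm.
- carrier_post (a point): The carrier's upright blue round handle post, diameter 24, 50 tall (45 to 95 above the table), at its rear (-y) end, at x = -20, y = -155 from carrier_mid. The point lies on its axis, 20 below its top. Pinch it from above, or push it from behind.
- station (a point): Clamping station: where carrier_mid must come (same height, same axes). The carrier starts 80 to 160 short of it and is moved along this point's +y. A sprung ball detent holds the carrier there; a red line on the aluminium track plate, on the robot's side, then lies in line with the carrier's red line. A black end stop allows about 39 beyond.
- track: Fixed slide: aluminium plate 250 x 560, two rails along y, on its far (+x) side the fence's grey spring housing, 84 high. Origin on the table under station; +x points from the robot's side to the fence, +y the way the carrier must go. Two clamp pillars with black thumbscrew heads, up to 120 high, at x = 120, y = +-135.
- mould_center (a point): Centre of the mould (12 above the carrier's top): flat grey-blue tray 110 (x) x 180 (y) x 24 with 3 x 5 brown chocolates, 0.3 to 0.55 kg, lying loose on the carrier between the ledges, turned up to 0.12 rad. Its robot-side edge is 55 away in -x. It rides with the carrier; its far edge starts 10 to 45 short of the fence. Slides on the board at 1 to 5 N.
- mould: The same mould; origin: centre of its underside, axes as above
- fence_face (a point): Point on the front (-x) face of the sprung fence, 60 above the table, midway along it; moves with the fence. Steel plate 200 (y) wide, from 49 to 85 above the table, its face towards the robot. At rest the point is 75 from station in +x. Axes as the track's.
- fence: The same fence plate; origin on the table under its face, axes as the track's
- fence_slide (a joint): How far the sprung fence is pushed back, m: 0 at rest, 0.026 at the end of travel. Spring 800 N per m, no preload (10 N at 0.0125). Its red pointer bar moves over a white gauge plate on top of the grey housing and is in the green zone from 0.0075 to 0.0175 (6 to 14 N).
- spare_mould: empty grey-blue spare mould, 110 x 180 x 24, lying on the table far to the left (bystander); origin: centre of underside
- jar: amber jar with a red lid, 64 across, 100 tall, standing behind the track (bystander); origin: centre of underside
- can: steel can, 60 across, 90 tall, standing behind the track (bystander); origin: centre of underside
- bowl: small white bowl, 100 across, 45 tall, on the robot's side of the track, left (bystander); origin: centre of underside
- spatula: spatula with a black handle lying on the table on the robot's side of the track, right (bystander); origin: underside, middle
- glove_box: blue box 120 x 220 x 70 on the left (bystander); origin: centre of underside
- bottle: green bottle, 60 across, 180 tall, on the left beyond the blue box (bystander); origin: centre of underside
Things that resemble listed ones, but are neither listed nor needed, are in the scene too. What is shaped like the mould but pink is not meant.

How it is judged:
On the way, in this order (a step that is already met when the one before it is completed fails the run):
1. the carrier stands in the station's detent (within 4 mm) (y of carrier_mid in the frame of station between -0.004 and 0.004 m), for 0.3 s.
2. the mould is pressed flush on the fence with 6 to 14 N by the fingers, steadily for 1 s, the carrier in the detent (all of step 1 and contact force between mould and fence between 6 and 14 N and angle between the x axis of mould_center and the x axis of fence_face, either way round below 0.05 rad and contact force between the fingers and mould above 4 N and angle between mould_center's own z axis and vertical below 0.06 rad and z of mould_center in the frame of station between 0.008 and 0.017 m), for 1 s.
At the end, for the whole second after the job is handed in: Carrier within 4 mm of the station; mould flat on it (0.06 rad, centre 8 to 17 mm above the board), flush with the fence (0.05 rad), held by the fingers (over 4 N) so that it bears on the fence with 6 to 14 N, fence pushed back over 6 mm; all at rest, robot still holding (all of step 2 and value of joint fence_slide above 0.006 m and linear speed of each of mould, fence below 0.01 m/s); the arm keeps its last pose, push and grip.
It fails at once if the mould is pressed too hard (over 20 N on the fence, or the fence at the end of its travel) (contact force between mould and fence above 20 N or value of joint fence_slide above 0.0245 m).
It fails at once if a bystander is moved more than 20 mm (distance of any of spare_mould, jar, can, bowl, spatula, glove_box, bottle from where it was at the start of the episode above 0.02 m).
It also fails if it takes over 51 s, if anything falls off the work surface, if the arm or the gripper's body presses on something with over 40 N, if the wrist force passes 120 N, or if a joint passes its speed limit or range.

## Working session

There is one attempt and no reset: what is moved stays moved. The work goes in short steps, Python scripts to look and compute and a tool call to move; the robot and the scene stay as the last step left them, time stands still between calls to the robot, and variables do not carry over. Pictures are saved under pics/ and viewed, and the job is handed in when it is done.

Besides the shell and the picture viewer there is one more tool, called by a JSON object that holds its "op" and its "data". arm_command: Moves the arm, as the interface text tells. Its arguments: {"type":"object","properties":{"plan":{"type":"array"}},"required":["plan"]}

```bash
ls; mkdir -p pics
python3 - <<'E'
from plant import monitor, eyes, job, robot
import cv2
print(monitor.sense()); print(robot.grip_point_offset)
for n in ("scene","top","wrist"):
    print(n,eyes.camera_model(n))
    im=eyes.snapshot(n); cv2.imwrite(f"pics/{n}0.png",im[:,:,::-1])
E
```

```text
pics
{'time_s': 0.0, 'qpos': array([ 1.18818866e+00,  1.16521057e-01,  1.44228505e+00,  3.55516088e-06,
        1.58400507e+00, -3.78376282e-02]), 'qd': array([ 0.00049314,  0.00018886,  0.00131136,  0.00163105, -0.00223937,
        0.0012931 ]), 'joint_efforts': array([-5.95768041e-03, -7.31986070e+01, -6.32485127e+01, -3.14859071e-04,
        6.19113343e-03, -5.84807850e-06]), 'ee_pos': array([0.22808113, 0.63505156, 0.20072627]), 'tool_rot': array([ 8.17918002e-01,  5.75334485e-01, -5.12195407e-04,  3.29935316e-04]), 'force': array([-0.48264615, -0.95845008,  0.35090356]), 'torque': array([-0.03228886,  0.02956487, -0.00869261]), 'opening': 0.08522772743535949}
0.0187
scene {'fovy': 56.831212917739904, 'cx': 315.9972377125106, 'cy': 193.81392099318253, 'k1': -0.01910179826169569, 'xyz': array([1.20284667, 0.41335754, 1.14827362]), 'orientation': array([0.17418462, 0.26776055, 0.79358969, 0.51786041])}
top {'fovy': 54.60097000936983, 'cx': 315.57673418901186, 'cy': 203.21047362185578, 'k1': 0.017925950269678484, 'xyz': array([0.34204155, 0.08920919, 1.19213265]), 'orientation': array([ 0.04723992, -0.04526203, -0.70454539,  0.70663678])}
wrist {'fovy': 60.19586458968355, 'cx': 321.77900097295975, 'cy': 201.11027022962924, 'k1': -0.03257694974235764, 'xyz': array([0.1547357 , 0.66213526, 0.37236485]), 'orientation': array([-0.12495049, -0.08671282,  0.5685663 ,  0.8084557 ])}
```

View pics/scene0.png

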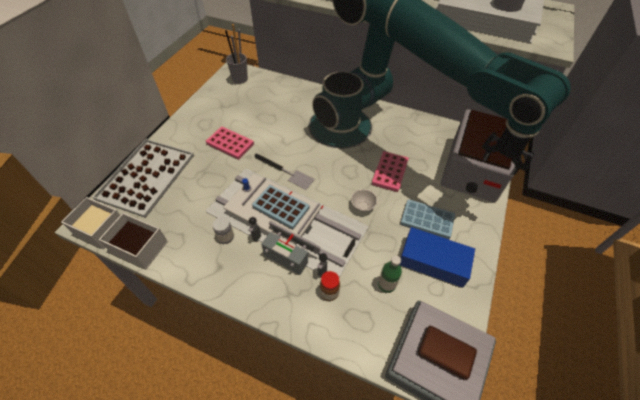

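View pics/top0.png

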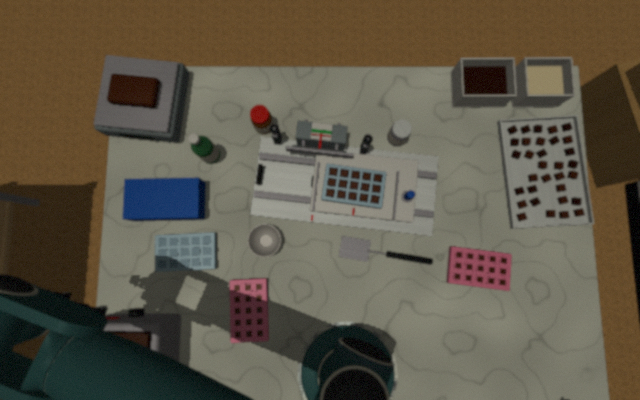

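View pics/wrist0.png

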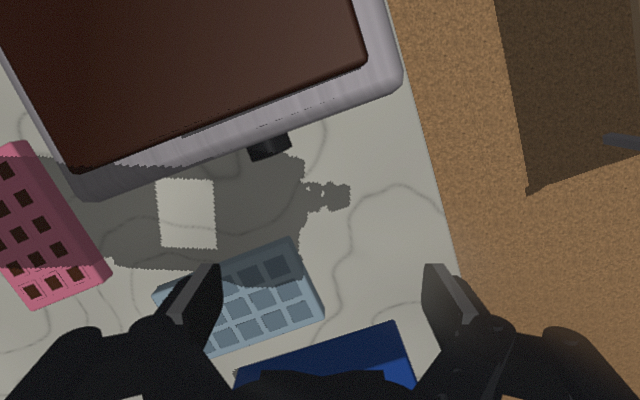

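The top view shows the track at about (250–438, 135–232), the carrier's red line at (353,211), the track's red line at (311,218), the post at (409,195) and the fence housing at about (321,135). Next I'll enlarge that area.

```bash
cat > h.py <<'E'
import numpy as np, cv2
from scipy.spatial.transform import Rotation as R
def f_of(c): return 200/np.tan(np.radians(c['fovy']/2))
def ray(c,u,v):
    f=f_of(c); d=np.array([(u-c['cx'])/f,(v-c['cy'])/f]); s=d.copy()
    for _ in range(20): s=d/(1+c['k1']*(s@s))
    return R.from_quat(c['orientation']).apply([s[0],-s[1],-1])
def at_z(c,u,v,z):
    r=ray(c,u,v); o=np.array(c['xyz']); return o+r*(z-o[2])/r[2]
def proj(c,p):
    q=R.from_quat(c['orientation']).inv().apply(np.array(p)-c['xyz'])
    s=np.array([q[0],-q[1]])/-q[2]; s=s*(1+c['k1']*(s@s)); return s*f_of(c)+[c['cx'],c['cy']]
def crop(im,x0,y0,x1,y1,k,fn):
    a=cv2.resize(im[y0:y1,x0:x1,::-1],None,fx=k,fy=k,interpolation=cv2.INTER_CUBIC)
    for x in range((x0+9)//10*10,x1,10):
        cv2.line(a,(int((x-x0+.5)*k),0),(int((x-x0+.5)*k),4 if x%50 else 12),(0,0,255),1)
        if x%20==0: cv2.putText(a,str(x),(int((x-x0)*k)-8,20),0,.35,(0,0,255),1)
    for y in range((y0+9)//10*10,y1,10):
        cv2.line(a,(0,int((y-y0+.5)*k)),(6,int((y-y0+.5)*k)),(0,0,255),1)
        if y%20==0: cv2.putText(a,str(y),(8,int((y-y0+.5)*k)+4),0,.35,(0,0,255),1)
    cv2.imwrite(fn,a)
E
python3 - <<'E'
from h import *
im=cv2.imread('pics/top0.png')[:,:,::-1]
im=np.clip(im.astype(float)*1.3,0,255).astype(np.uint8)
crop(im,290,110,450,240,5,'pics/top0c.png')
crop(im,240,110,400,240,5,'pics/top0d.png')
E
```

```text
(no output)
```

View pics/top0c.png

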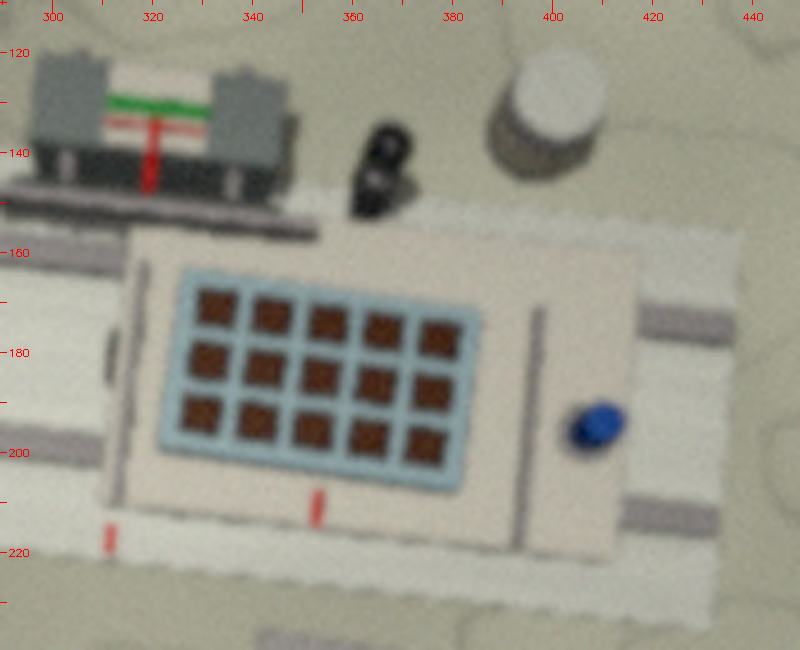

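View pics/top0d.png

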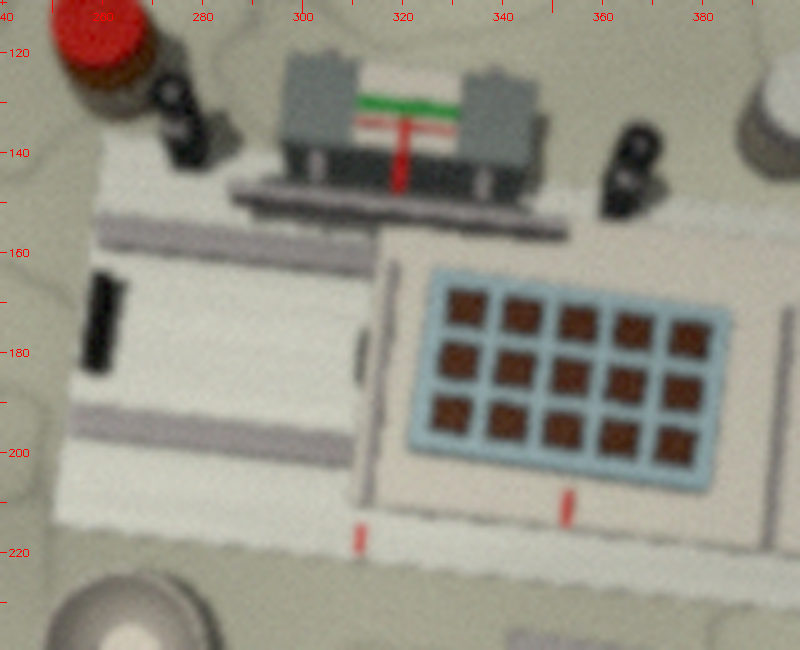

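```bash
cat > fit.py <<'E'
from h import *
from plant import eyes
from scipy.optimize import least_squares
c=eyes.camera_model('top')
def P(l,x0=290,y0=110,z=.045,k=5): return np.array([at_z(c,u/k-.4+x0,v/k-.4+y0,z) for u,v in l])
def fit(loc,w):
    loc=np.array(loc)
    f=lambda p:((R.from_euler('z',p[2]).apply(np.c_[loc,0*loc[:,:1]])[:,:2]+p[:2])-w[:,:2]).ravel()
    r=least_squares(f,[.5,0,0]); return r.x,f(r.x).reshape(-1,2)*1e3
if __name__=='__main__':
    w=P([(130,225),(103,503),(611,562),(640,248)])
    print('carrier',*fit([(.095,.13),(-.095,.13),(-.095,-.18),(.095,-.18)],w))
    w=P([(183,268),(480,308),(462,492),(158,448)],z=.069)
    print('mould',*fit([(.055,.09),(.055,-.09),(-.055,-.09),(-.055,.09)],w))
    print('redline',P([(319,488),(315,525)]),'post',P([(602,416)],z=.095))
    for z in (.006,.01,.02): 
        print('trackline',P([(111,523),(109,554)],z=z)[:,:2].round(4).tolist())
        w=np.r_[P([(712,628),(742,231)],z=z),P([(105,135),(52,523)],x0=240,z=z)]
        print(z,'plate sizes',np.linalg.norm(w-np.roll(w,1,0),axis=1), w.mean(0), np.arctan2(-(w[2]-w[1])[0],(w[2]-w[1])[1]),np.arctan2(-(w[3]-w[0])[0],(w[3]-w[0])[1]))
    print('fence top ends',np.r_[P([(232,180)],x0=240,z=.085),P([(568,233)],x0=240,z=.085)], 'pointer base',P([(149,193)],z=.085))
E
python3 fit.py
```

```text
carrier [ 0.54711285 -0.02667808 -0.0860108 ] [[11.03584415  1.62206136]
 [-8.39512615  2.38820761]
 [-0.73699605 -5.34519311]
 [-1.90372196  1.33492414]]
mould [ 0.54338746 -0.01932963 -0.13500399] [[ 0.42517244  0.96057181]
 [-0.03262763 -2.0815895 ]
 [ 0.40684132  0.03267475]
 [-0.79938613  1.08834294]]
redline [[ 0.48139372 -0.02011492  0.045     ]
 [ 0.4592246  -0.01752341  0.045     ]] post [[ 0.51728663 -0.17754689  0.095     ]]
trackline [[0.4641, 0.1043], [0.445, 0.1054]]
0.006 plate sizes [0.56012816 0.2495353  0.56015879 0.24781324] [0.55579961 0.00233865 0.006     ] -0.10902337112154536 -0.11209767286981957
trackline [[0.4637, 0.1042], [0.4446, 0.1054]]
0.01 plate sizes [0.55823924 0.24869379 0.55826977 0.24697754] [0.55507875 0.0026316  0.01      ] -0.10902337112154546 -0.11209767286981946
trackline [[0.4626, 0.1041], [0.4437, 0.1052]]
0.02 plate sizes [0.55351693 0.24659001 0.5535472  0.24488829] [0.55327661 0.00336399 0.02      ] -0.10902337112154525 -0.11209767286981942
fence top ends [[ 0.65831512  0.17998972  0.085     ]
 [ 0.62688365 -0.01713264  0.085     ]] pointer base [[0.65072161 0.08182892 0.085     ]]
```

The carrier is about 121 mm short of the station. The track yaw is about −0.11 rad and the post is near (0.517, −0.178). I'll travel there high, with the fingers shut, to a point behind the post.

{"op": "arm_command", "data": {"plan": [[1,-47,37,0,0],[1,-47,37,0,0],[1,-47,37,0,0],[1,-47,37,0,0],[1,-47,37,0,0]]}}

```text
time_s: 0.78
ee_pos: [0.323, 0.3498, 0.2014]
tool_rot: [0.818, 0.576, 0.0, 0.0]
force: [0.2, 0.4, -0.2]
opening: -0.0
```

{"op": "arm_command", "data": {"plan": [[1,-47,37,0,0],[1,-47,37,0,0],[1,-47,37,0,0],[1,-47,37,0,0],[1,-47,37,0,0]]}}

```text
time_s: 1.4
ee_pos: [0.4176, 0.0659, 0.2016]
tool_rot: [0.818, 0.575, 0.0, 0.0]
force: [0.2, 1.3, 0.0]
opening: 0.0
```

{"op": "arm_command", "data": {"plan": [[1,-47,37,0,0],[1,-47,37,0,0],[1,-47,37,0,0],[1,-47,37,0,0],[1,-47,37,0,0]]}}

```text
time_s: 2.02
ee_pos: [0.5124, -0.218, 0.2014]
tool_rot: [0.818, 0.575, 0.0, 0.0]
force: [1.1, 0.3, 1.0]
opening: 0.0001
```

{"op": "arm_command", "data": {"plan": [[1,0,0,0,10.7],[1,0,0,0,10.7],[1,0,0,0,10.7],[1,0,0,0,10.7],[1,0,0,0,10.7]]}}

```text
time_s: 2.65
ee_pos: [0.5121, -0.2158, 0.2013]
tool_rot: [0.99, 0.143, -0.0, -0.0]
force: [0.6, -0.5, -0.0]
opening: -0.0003
```

{"op": "arm_command", "data": {"plan": [[1,0,0,0,10.7],[1,0,0,0,10.7],[1,0,0,0,1.7],[1,0,0,0,0],[1,0,0,0,0]]}}

```text
time_s: 3.28
ee_pos: [0.5122, -0.2158, 0.2015]
tool_rot: [0.999, -0.054, -0.0, -0.0]
force: [-0.2, -0.3, 1.2]
opening: -0.0001
```

Run:
```python
from plant import monitor, eyes
import cv2
print(eyes.camera_model('wrist'))
for n in ("wrist",):
    im=eyes.snapshot(n); cv2.imwrite(f"pics/{n}1.png",im[:,:,::-1])
```

```text
{'fovy': 60.19586458968355, 'cx': 321.77900097295975, 'cy': 201.11027022962924, 'k1': -0.03257694974235764, 'xyz': array([ 0.51947206, -0.13847612,  0.37299736]), 'orientation': array([-0.15228044,  0.00843665, -0.05371585,  0.98684046])}
```

View pics/wrist1.png

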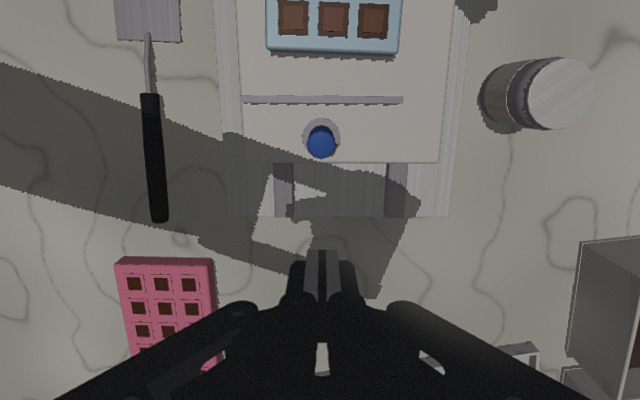

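The wrist view shows the blue post top centred at (321,142). The fingers sit straight behind it, and the carrier's rear edge is at row ~162.

Run:
```python
from plant import eyes
from h import *
c=eyes.camera_model('wrist')
print('post',at_z(c,321,142,.095), 'ledge L/R',at_z(c,244,97,.057),at_z(c,403,98,.057))
a,b=at_z(c,229,161,.045),at_z(c,438,163,.045); print('rear',a,b,np.arctan2((b-a)[1],(b-a)[0]),np.linalg.norm(b-a))
```

```text
post [ 0.51465714 -0.17633759  0.095     ] ledge L/R [ 0.45093323 -0.13473331  0.057     ] [ 0.59009216 -0.15085249  0.057     ]
rear [ 0.42360041 -0.19147943  0.045     ] [ 0.62406139 -0.21539543  0.045     ] -0.1187437945938794 0.20188258916213686
```

{"op": "arm_command", "data": {"plan": [[1,0,0,47,0],[1,0,0,47,0],[1,0,0,47,0],[1,0,-8,0,0],[1,0,-4,0,0]]}}

```text
time_s: 3.95
ee_pos: [0.5144, -0.2037, 0.0626]
tool_rot: [0.998, -0.055, 0.001, 0.0]
force: [-0.0, -0.1, 1.2]
opening: 0.0
```

{"op": "arm_command", "data": {"plan": [[1,0,-6,0,0],[1,0,-10,0,0],[1,0,-14,0,0],[1,0,-14,0,0],[1,0,-14,0,0]]}}

```text
time_s: 4.58
ee_pos: [0.5211, -0.1457, 0.0623]
tool_rot: [0.998, -0.055, 0.002, 0.0]
force: [1.3, -2.6, 7.5]
opening: 0.0
```

{"op": "arm_command", "data": {"plan": [[1,0,-14,0,0],[1,0,-14,0,0],[1,0,-12,0,0],[1,0,-6,0,0],[1,0,-3,0,0]]}}

```text
time_s: 5.2
ee_pos: [0.5256, -0.098, 0.0612]
tool_rot: [0.998, -0.055, 0.0, 0.001]
force: [-1.8, -11.8, 4.8]
opening: 0.0002
```

Run:
```python
from plant import monitor, eyes
from h import *
im=eyes.snapshot('top'); cv2.imwrite('pics/top2.png',im[:,:,::-1])
crop(np.clip(im*1.3,0,255).astype(np.uint8),270,110,430,240,5,'pics/top2c.png')
print(eyes.camera_model('wrist')); im=eyes.snapshot('wrist'); cv2.imwrite('pics/wrist2.png',im[:,:,::-1])
s=monitor.sense(); print(s['ee_pos'],s['force'],s['time_s'])
```

```text
{'fovy': 60.19586458968355, 'cx': 321.77900097295975, 'cy': 201.11027022962924, 'k1': -0.03257694974235764, 'xyz': array([ 0.53295162, -0.02022094,  0.23260869]), 'orientation': array([-0.15318351,  0.00812395, -0.05495012,  0.98663534])}
[ 0.52555625 -0.09778783  0.06109046] [ 0.41605845 -3.30251524  1.84626074] 5.3
```

View pics/top2c.png

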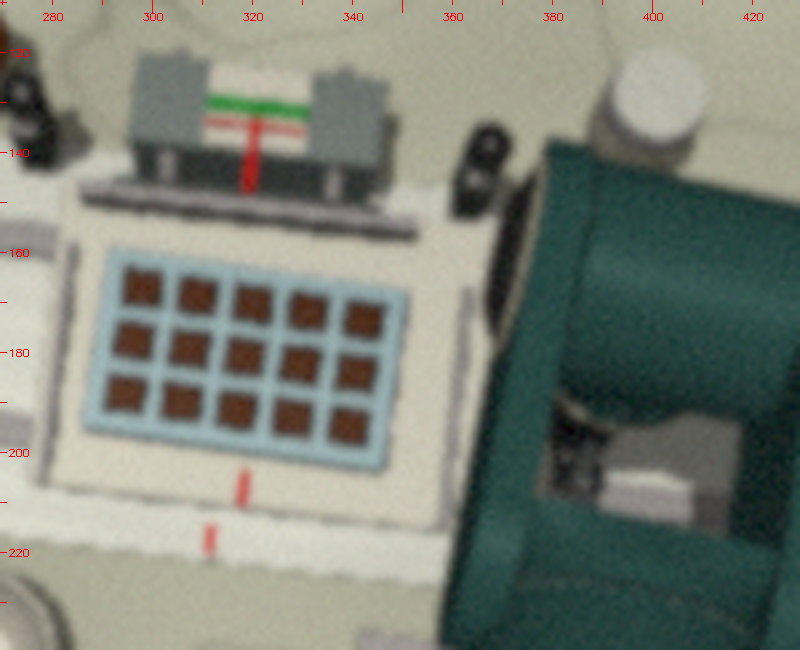

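View pics/wrist2.png

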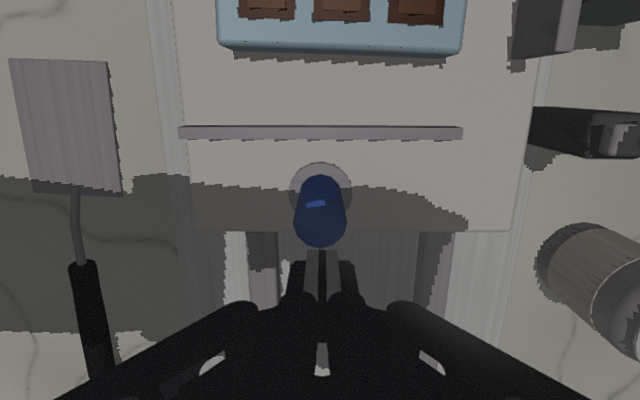

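In the top view the carrier's red line is at crop (243,488) and the track's at (210,540). The carrier is still short of the station, and the fingers are against the post.

Run:
```python
from fit import *
ax=np.array([.1103,.9939,0])
a=P([(244,472),(242,506)],x0=270); b=P([(210,525),(209,555)],x0=270,z=.006)
print(a@ax,b@ax,(b@ax).mean()-(a@ax).mean(),(P([(210,525),(209,555)],x0=270,z=.012)@ax).mean())
a=P([(319,488),(315,525)]); print('before',(a@ax).mean())
print('tcp',np.array([.52556,-.09779,0])@ax)
```

```text
[0.13783973 0.13672663] [0.15531175 0.15379833] 0.017271854840207462 0.15441257744188847
before 0.0331707309475239
tcp -0.03922421300000001
```

{"op": "arm_command", "data": {"plan": [[1,0,-4,0,0],[1,0,-4,0,0],[1,0,-3,0,0],[1,0,-1,0,0],[1,0,0,0,0]]}}

```text
time_s: 5.92
ee_pos: [0.5266, -0.0854, 0.0603]
tool_rot: [0.998, -0.055, -0.0, -0.0]
force: [-0.0, 0.5, -0.3]
opening: 0.0003
```

```bash
cat > look.py <<'E'
import sys
from plant import monitor, eyes
from h import *
n=sys.argv[1]
s=monitor.sense(); print(s['ee_pos'],s['force'],s['time_s'])
im=eyes.snapshot('top'); cv2.imwrite(f'pics/top{n}.png',im[:,:,::-1])
crop(np.clip(im*1.3,0,255).astype(np.uint8),270,110,430,240,5,f'pics/top{n}c.png')
E
python3 look.py 3
```

```text
[ 0.52658102 -0.08537507  0.06032175] [-0.03052159  0.51645135 -0.34995001] 5.925
```

View pics/top3c.png

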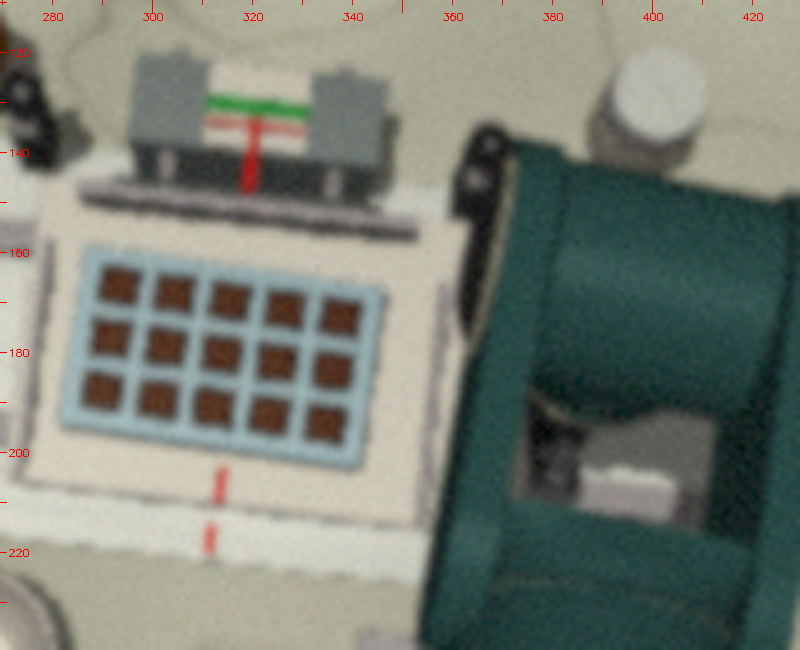

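Run:
```python
from fit import *
ax=np.array([.1103,.9939,0])
a=P([(222,468),(219,504)],x0=270); b=P([(210,525),(209,555)],x0=270,z=.006)
print((b@ax).mean()-(a@ax).mean())
```

```text
0.0037346998833841794
```

{"op": "arm_command", "data": {"plan": [[1,0,-2,0,0],[1,0,-1,0,0],[1,0,0,0,0],[1,0,0,0,0],[1,0,0,0,0]]}}

```text
time_s: 6.6
ee_pos: [0.5271, -0.0826, 0.0605]
tool_rot: [0.998, -0.055, 0.0, -0.0]
force: [1.3, -0.2, 0.3]
opening: 0.0001
```

```bash
python3 look.py 4
```

```text
[ 0.52706424 -0.08262794  0.06052191] [ 1.32304574 -0.18169108  0.32396373] 6.6
```

View pics/top4c.png

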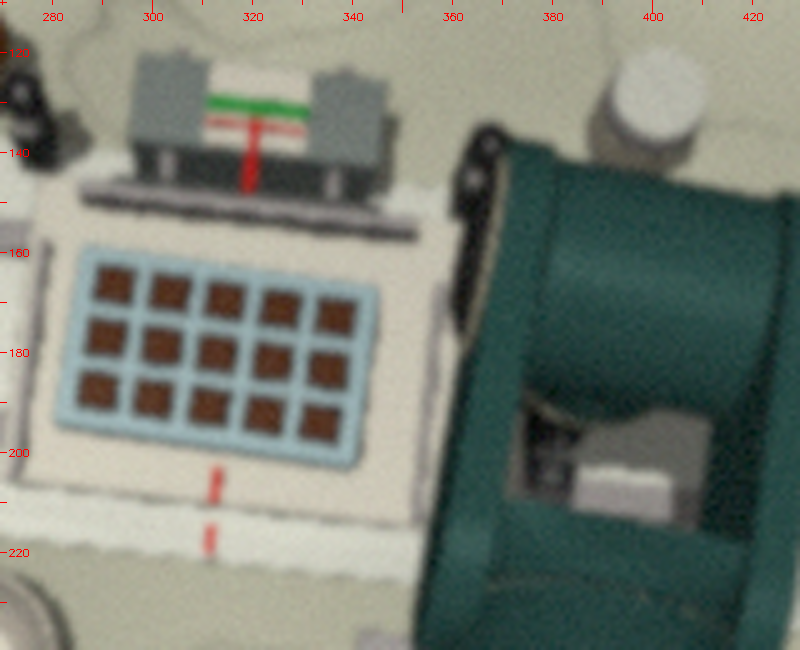

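The lines are now nearly level, with about 1–1.5 mm left. One more small nudge, then I'll back off, rise and turn for pressing.

{"op": "arm_command", "data": {"plan": [[1,0,-1,0,0],[1,0,0,0,0],[1,0,0,0,0],[1,0,0,0,0],[1,0,0,0,0]]}}

```text
time_s: 7.28
ee_pos: [0.5272, -0.0817, 0.0605]
tool_rot: [0.998, -0.055, 0.0, 0.0]
force: [1.1, -0.9, -0.1]
opening: 0.0003
```

```bash
python3 look.py 5
```

```text
[ 0.52715619 -0.08166251  0.06053169] [ 1.10813358 -0.87564692 -0.0635722 ] 7.275
```

View pics/top5c.png

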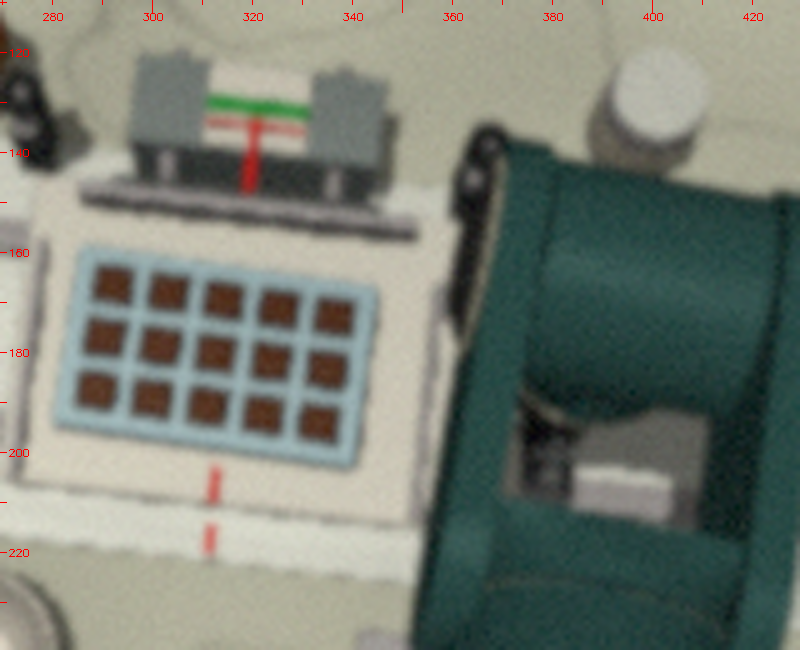

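The red lines now look level at (213,485) and (210,540). Next I'll work out the mould's pose, back off and turn.

Run:
```python
from fit import *
w=P([(80,246),(378,286),(355,467),(54,425)],x0=270,z=.069)
p,r=fit([(.055,.09),(.055,-.09),(-.055,-.09),(-.055,.09)],w); print('mould',p,r)
A=np.array([[.9939,-.1103],[.1103,.9939]])
print('mould local',A@p[:2],'edge mid', A@p[:2]-[.055,0])
print('edge corners local',[A@q[:2] for q in w])
a=P([(214.5,468),(212.5,503)],x0=270); b=P([(210,525),(209,555)],x0=270,z=.006)
print('line',A@a.mean(0)[:2],A@b.mean(0)[:2])
c=at_z(eyes.camera_model('top'),266,240,.04); print('bowl',c)
```

```text
mould [ 0.55681417  0.10063168 -0.13380812] [[ 0.72079079  0.51420095]
 [ 0.497692   -1.18335144]
 [-0.43903694 -0.6744594 ]
 [-0.77944584  1.3436099 ]]
mould local [0.54231792 0.16143443] edge mid [0.48731792 0.16143443]
edge corners local [array([0.59873875, 0.24953914]), array([0.59458261, 0.07129944]), array([0.48559939, 0.07345792]), array([0.49035095, 0.25144122])]
line [0.46832234 0.15500374] [0.43922227 0.15455504]
bowl [0.38342356 0.23916233 0.04      ]
```

{"op": "arm_command", "data": {"plan": [[1,0,15,0,0],[1,0,15,0,0],[1,0,0,-50,0],[1,0,0,-50,0],[1,0,0,0,0]]}}

```text
time_s: 7.95
ee_pos: [0.5252, -0.1129, 0.1647]
tool_rot: [0.998, -0.056, 0.003, 0.001]
force: [0.4, -0.3, -0.8]
opening: -0.0001
```

{"op": "arm_command", "data": {"plan": [[1,-21,-53.5,0,0],[1,-21,-53.5,0,0],[1,-21,-53.5,0,0],[1,-21,-53.5,0,0],[1,0,0,0,-10]]}}

```text
time_s: 8.57
ee_pos: [0.463, 0.1129, 0.1598]
tool_rot: [0.999, 0.034, -0.0, -0.0]
force: [1.2, -0.6, -1.4]
opening: -0.0002
```

{"op": "arm_command", "data": {"plan": [[1,0,0,0,-10],[1,0,0,0,-10],[1,0,0,0,-10],[1,0,0,0,-10],[1,0,0,0,-10]]}}

```text
time_s: 9.2
ee_pos: [0.464, 0.1098, 0.1596]
tool_rot: [0.891, 0.454, -0.0, -0.0]
force: [0.2, -0.3, -0.3]
opening: -0.0001
```

{"op": "arm_command", "data": {"plan": [[1,0,0,0,-10],[1,0,0,0,-10],[1,0,0,0,-10],[1,0,0,0,0],[1,0,0,0,0]]}}

```text
time_s: 9.82
ee_pos: [0.464, 0.1102, 0.1601]
tool_rot: [0.747, 0.665, -0.0, -0.0]
force: [-0.1, 0.6, 0.0]
opening: 0.0001
```

```bash
python3 look.py 6
python3 - <<'E'
from plant import monitor, eyes
from h import *
print(eyes.camera_model('wrist'),monitor.sense()['tool_rot']); im=eyes.snapshot('wrist'); cv2.imwrite('pics/wrist6.png',im[:,:,::-1])
E
```

```text
[0.46402412 0.11015428 0.16009318] [-0.0999988   0.63788682  0.00814508] 9.825
{'fovy': 60.19586458968355, 'cx': 321.77900097295975, 'cy': 201.11027022962924, 'k1': -0.03257694974235764, 'xyz': array([0.38664951, 0.11994395, 0.3317701 ]), 'orientation': array([-0.11367225, -0.10068779,  0.65762356,  0.73788335])} [ 7.46424775e-01  6.65469769e-01 -1.73202026e-04 -1.04421412e-04]
```

View pics/wrist6.png

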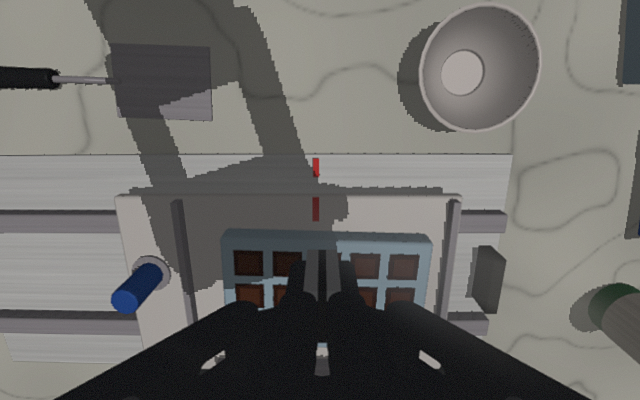

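View pics/top6c.png

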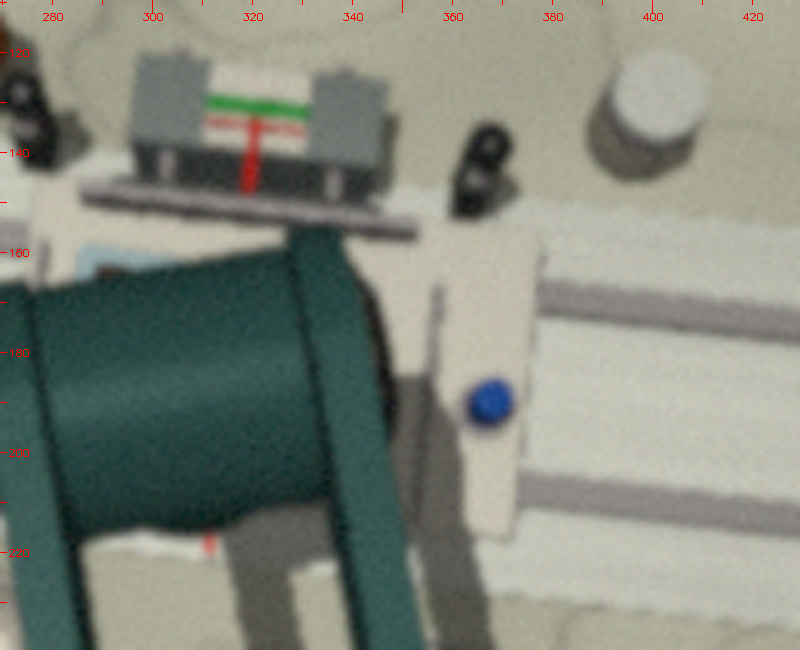

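The wrist view shows both red lines at column ~315.5, rows 167 and 209, so they are level. The mould's near edge runs from (222,229) to (432,236).

Run:
```python
from plant import eyes
from h import *
c=eyes.camera_model('wrist')
A=np.array([[.9939,-.1103],[.1103,.9939]])
for n,u,v,z in (('lineT',315.5,167,.006),('lineC',315.5,209,.045),('mL',224,230,.069),('mR',430,236,.069),('cL',118,195,.045),('cR',460,195,.045),('ledgeL',182,200,.057),('ledgeR',453,200,.057)):
    print(n,A@at_z(c,u,v,z)[:2])
```

```text
lineT [0.43925222 0.15530039]
lineC [0.46858602 0.15574434]
mL [0.47843512 0.08077791]
mR [0.4843707  0.25079512]
cL [ 0.45510915 -0.01748361]
cR [0.45617703 0.28169449]
ledgeL [0.45618611 0.04402329]
ledgeR [0.45696761 0.27126808]
```

{"op": "arm_command", "data": {"plan": [[1,0,0,50,0],[1,0,0,47,0],[1,0,0,10,0],[1,0,8,0,0],[1,0,5,0,0]]}}

```text
time_s: 10.55
ee_pos: [0.4786, 0.1092, 0.0556]
tool_rot: [0.745, 0.667, 0.001, 0.001]
force: [-0.5, -0.1, -0.5]
opening: -0.0004
```

{"op": "arm_command", "data": {"plan": [[1,0,4,0,0],[1,0,4,0,0],[1,0,4,0,0],[1,0,4,0,0],[1,0,4,0,0]]}}

```text
time_s: 11.18
ee_pos: [0.4971, 0.1068, 0.0535]
tool_rot: [0.745, 0.667, -0.0, 0.0]
force: [-0.5, -0.5, 0.5]
opening: -0.0003
```

```bash
python3 look.py 7
python3 - <<'E'
from plant import monitor, eyes
from h import *
im=eyes.snapshot('wrist'); cv2.imwrite('pics/wrist7.png',im[:,:,::-1])
s=monitor.sense();A=np.array([[.9939,-.1103],[.1103,.9939]]);print(A@s['ee_pos'][:2],A@s['force'][:2])
E
```

```text
[0.49707579 0.10684018 0.05351318] [-0.54344216 -0.48273495  0.54136857] 11.175
[0.48231977 0.16097222] [ 0.55624608 -0.1178134 ]
```

View pics/wrist7.png

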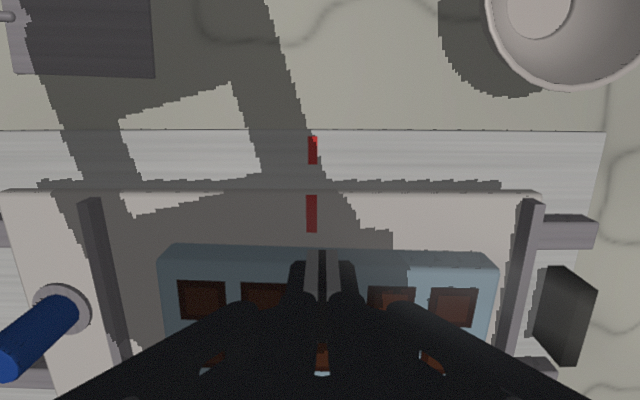

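View pics/top7c.png

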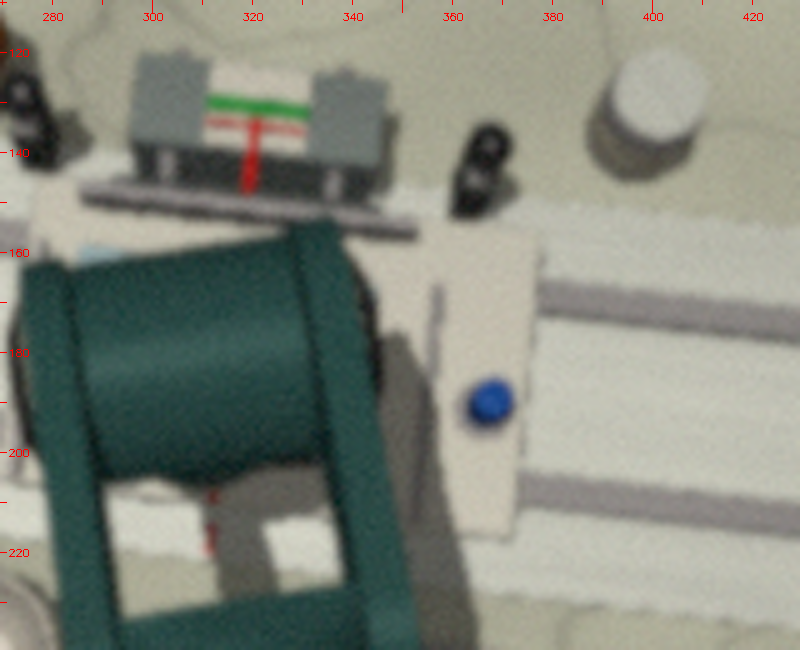

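Run:
```python
from plant import eyes,monitor
from h import *
c=eyes.camera_model('wrist'); s=monitor.sense()
A=np.array([[.9939,-.1103],[.1103,.9939]])
def L(x,y,z): return [*(A.T@[x,y]),z]
tx,ty=A@s['ee_pos'][:2]; tz=s['ee_pos'][2]
for d in (-.011,0,.011): print('tip',d,proj(c,L(tx+d,ty,tz)),'up20',proj(c,L(tx+d,ty,tz+.02)))
for z in (.045,.069): print('edge .487',z,proj(c,L(.487,.161,z)),proj(c,L(.478,.08,z)),proj(c,L(.484,.25,z)))
im=cv2.imread('pics/wrist7.png')[:,:,::-1]
crop(im,220,200,420,330,4,'pics/w7c.png')
for z in (.045,.069): print('row246',z,A@at_z(c,322,246,z)[:2],A@at_z(c,170,245,z)[:2],A@at_z(c,485,255,z)[:2])
```

```text
tip -0.011 [320.6038056  224.41034204] up20 [320.43251731 239.68709385]
tip 0 [320.6440503  243.33545984] up20 [320.48099122 260.43820535]
tip 0.011 [320.68307636 261.5800287 ] up20 [320.52782409 280.34904895]
edge .487 0.045 [320.76787933 244.66954591] [177.48011941 229.92426978] [476.70828328 239.49094346]
edge .487 0.069 [320.59489557 264.69426884] [158.46022994 248.14345519] [496.78728465 258.74861696]
row246 0.045 [0.48783178 0.16170207] [0.48733599 0.07443717] [0.49380838 0.25623361]
row246 0.069 [0.47669195 0.16171607] [0.47626227 0.08608682] [0.48187165 0.24364306]
```

View pics/w7c.png

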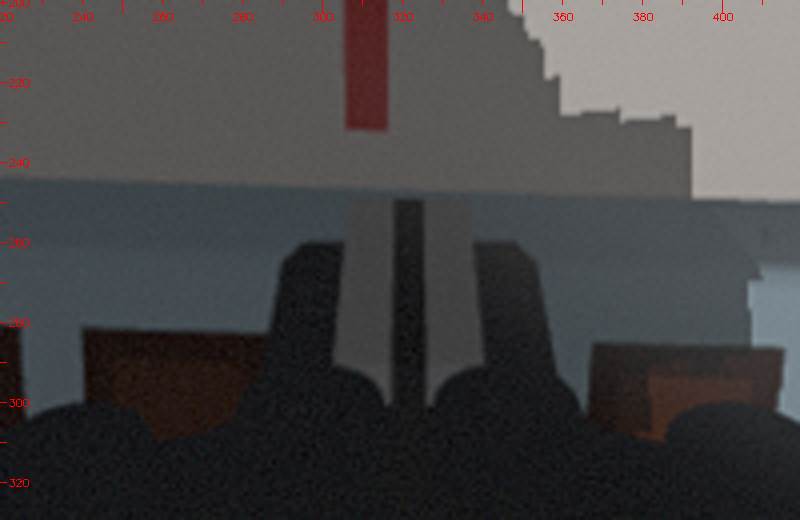

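The finger tips' image position doesn't fit my assumption about where the tip is, and no contact force has shown yet. I'll check from the scene camera.

Run:
```python
from plant import eyes,monitor
from h import *
c=eyes.camera_model('scene'); s=monitor.sense()
print(proj(c,s['ee_pos']),proj(c,s['ee_pos']+[0,0,.03]),s['force'])
im=eyes.snapshot('scene'); cv2.imwrite('pics/scene7.png',im[:,:,::-1])
crop(np.clip(im*1.5,0,255).astype(np.uint8),210,130,370,260,5,'pics/s7c.png')
```

```text
[317.30878839 207.74185326] [317.32536859 202.88345805] [ 0.53985638 -0.17844809 -0.35315149]
```

View pics/s7c.png

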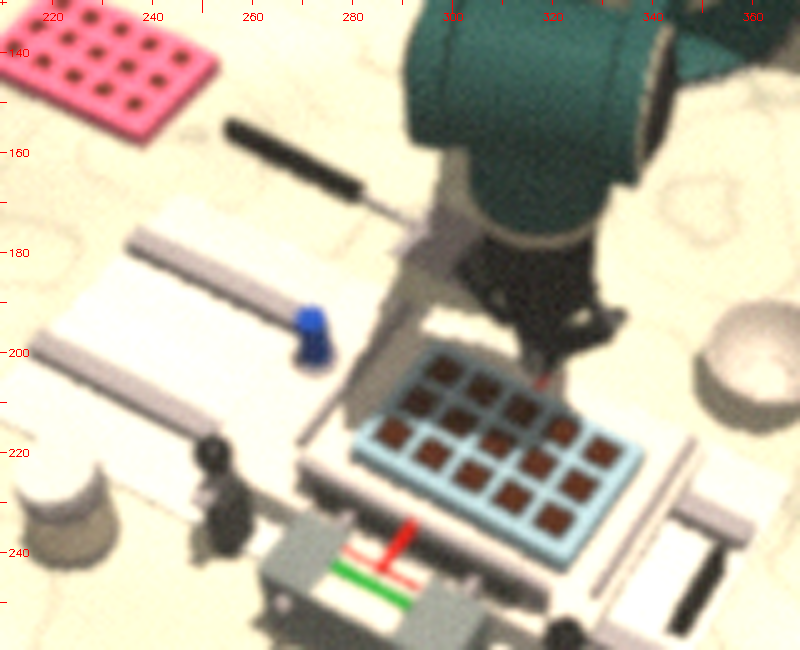

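Both views put the real finger ends above the reported TCP: the scene view shows the tip at about (317,204), with the carrier's red line visible below it. I'll work out by how much.

Run:
```python
from plant import eyes,monitor
from h import *
c=eyes.camera_model('wrist'); s=monitor.sense(); e=s['ee_pos']; print(e)
cs=eyes.camera_model('scene')
t=np.array([.9939,-.1103,0])
for z in (0,.01,.015,.02,.025,.03,.035,.04):
    print(z,*[proj(c,e+d*t+[0,0,z]).round(0) for d in (-.011,0,.011)],'scene',*[proj(cs,e+d*t+[0,0,z]).round(1) for d in (-.011,0,.011)])
```

```text
[0.49691985 0.10683083 0.05343267]
0 [321. 224.] [321. 243.] [321. 262.] scene [318.9 205.6] [317.3 207.7] [315.8 209.9]
0.01 [321. 232.] [321. 251.] [321. 270.] scene [318.9 204. ] [317.3 206.1] [315.8 208.3]
0.015 [321. 236.] [321. 256.] [321. 275.] scene [318.9 203.1] [317.4 205.3] [315.8 207.5]
0.02 [320. 240.] [321. 260.] [321. 280.] scene [318.9 202.3] [317.4 204.5] [315.8 206.7]
0.025 [320. 244.] [320. 265.] [321. 286.] scene [318.9 201.5] [317.4 203.7] [315.8 205.8]
0.03 [320. 249.] [320. 271.] [320. 291.] scene [318.9 200.7] [317.4 202.8] [315.8 205. ]
0.035 [320. 254.] [320. 276.] [320. 297.] scene [318.9 199.9] [317.4 202. ] [315.8 204.2]
0.04 [320. 259.] [320. 282.] [320. 304.] scene [318.9 199. ] [317.4 201.2] [315.8 203.4]
```

The reported TCP lies about 30 mm below the visible finger ends, so the shut fingers were hovering over the mould's edge and haven't touched it. I'll back off in −x and go about 29 mm lower.

{"op": "arm_command", "data": {"plan": [[1,0,-9,0,0],[1,0,-9,0,0],[1,0,0,0,0],[1,0,0,9,0],[1,0,0,0,0]]}}

```text
time_s: 11.95
ee_pos: [0.4785, 0.1087, 0.0435]
tool_rot: [0.745, 0.667, -0.001, -0.0]
force: [-0.4, 0.3, 0.1]
opening: 0.0001
```

{"op": "arm_command", "data": {"plan": [[1,0,0,6,0],[1,0,0,4,0],[1,0,0,4,0],[1,0,0,0,0],[1,0,0,0,0]]}}

```text
time_s: 12.58
ee_pos: [0.479, 0.1089, 0.0306]
tool_rot: [0.745, 0.667, 0.0, 0.0]
force: [-0.3, -0.5, 0.1]
opening: 0.0001
```

```bash
cat > look2.py <<'E'
import sys
from plant import eyes,monitor
from h import *
n=sys.argv[1]
A=np.array([[.9939,-.1103],[.1103,.9939]])
s=monitor.sense(); print('local',A@s['ee_pos'][:2],s['ee_pos'][2],'F local',A@s['force'][:2],s['force'][2],s['time_s'])
w=eyes.snapshot('wrist'); cv2.imwrite(f'pics/w{n}.png',w[:,:,::-1])
sc=eyes.snapshot('scene'); cv2.imwrite(f'pics/s{n}.png',sc[:,:,::-1])
crop(np.clip(sc*1.5,0,255).astype(np.uint8),210,150,370,260,5,f'pics/s{n}c.png')
E
python3 look2.py 8
```

```text
local [0.46408307 0.16102717] 0.030610633098660224 F local [-0.2587497  -0.51412433] 0.1042870921532344 12.575
```

View pics/w8.png

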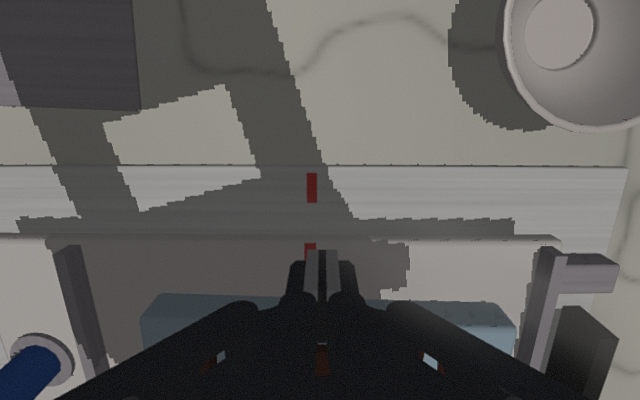

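View pics/s8c.png

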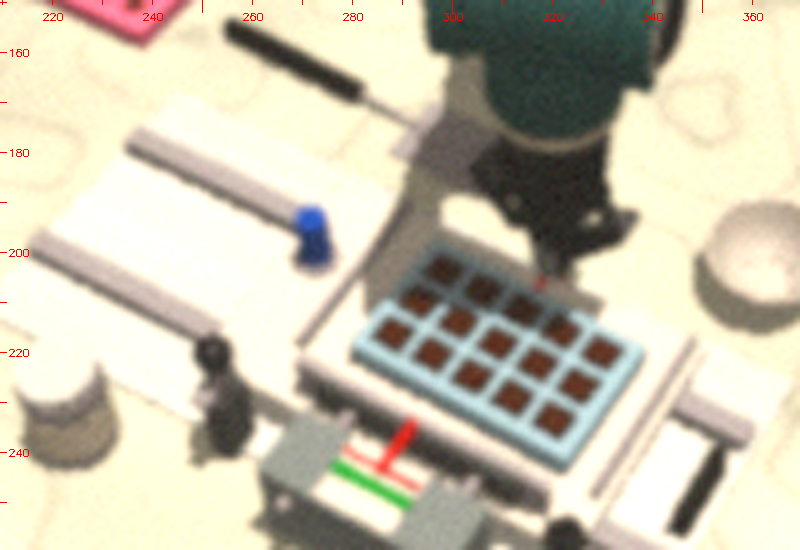

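The TCP now reads below the board top with no force, which confirms the offset: the real tip is at about z 0.06. Down 6 mm more, then forward slowly.

{"op": "arm_command", "data": {"plan": [[1,0,0,3,0],[1,0,0,3,0],[1,0,0,0,0],[1,0,4,0,0],[1,0,4,0,0]]}}

```text
time_s: 13.3
ee_pos: [0.4873, 0.1079, 0.0246]
tool_rot: [0.745, 0.667, 0.0, 0.0]
force: [0.4, -0.3, -0.7]
opening: 0.0004
```

{"op": "arm_command", "data": {"plan": [[1,0,4,0,0],[1,0,4,0,0],[1,0,4,0,0],[1,0,4,0,0],[1,0,0,0,0]]}}

```text
time_s: 13.92
ee_pos: [0.5032, 0.1061, 0.0245]
tool_rot: [0.745, 0.667, 0.0, 0.0]
force: [-0.2, 0.4, 0.1]
opening: -0.0003
```

```bash
python3 look2.py 9
```

```text
local [0.48837343 0.16099267] 0.024472088963187984 F local [-0.25999013  0.33911498] 0.06578603090272866 13.925
```

View pics/w9.png

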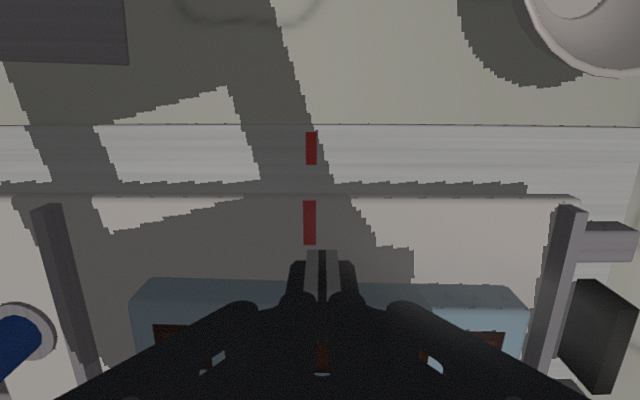

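View pics/s9c.png

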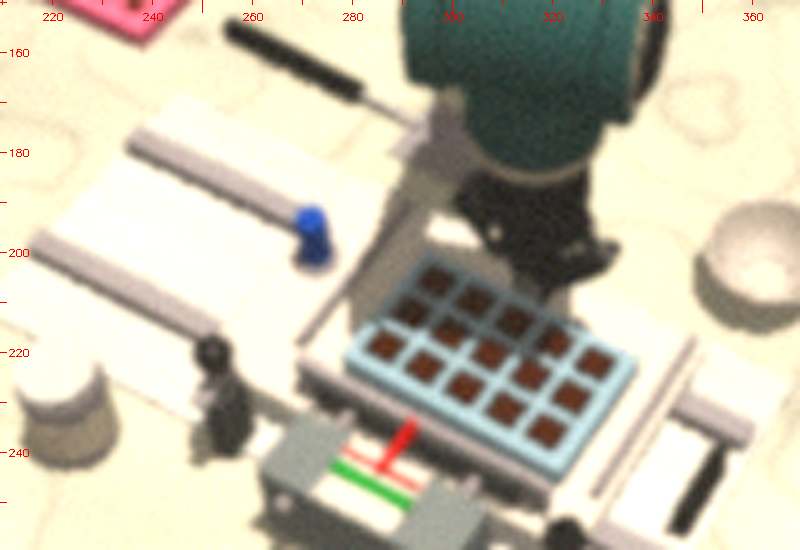

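The mould is moving with the fingers: in the scene view its near-fence corner shifted from about (560,465) to (555,475). The fence should be about 18 mm further on.

{"op": "arm_command", "data": {"plan": [[1,0,4,0,0],[1,0,4,0,0],[1,0,3,0,0],[1,0,3,0,0],[1,0,0,0,0]]}}

```text
time_s: 14.65
ee_pos: [0.517, 0.1046, 0.0245]
tool_rot: [0.745, 0.667, 0.0, 0.0]
force: [0.2, -0.2, -0.5]
opening: 0.0001
```

{"op": "arm_command", "data": {"plan": [[1,0,3,0,0],[1,0,2,0,0],[1,0,2,0,0],[1,0,0,0,0],[1,0,0,0,0]]}}

```text
time_s: 15.28
ee_pos: [0.5237, 0.1038, 0.0245]
tool_rot: [0.745, 0.667, -0.0, 0.0]
force: [-2.1, -1.4, 0.1]
opening: 0.0002
```

```bash
python3 look2.py 10; python3 look.py 10
```

```text
local [0.50908048 0.16093892] 0.02450122710164805 F local [-1.94886446 -1.6324058 ] 0.12864751271237296 15.275
[0.52373488 0.10382883 0.02452776] [-1.80243759 -0.62236457  0.64741952] 15.375
```

View pics/s10c.png

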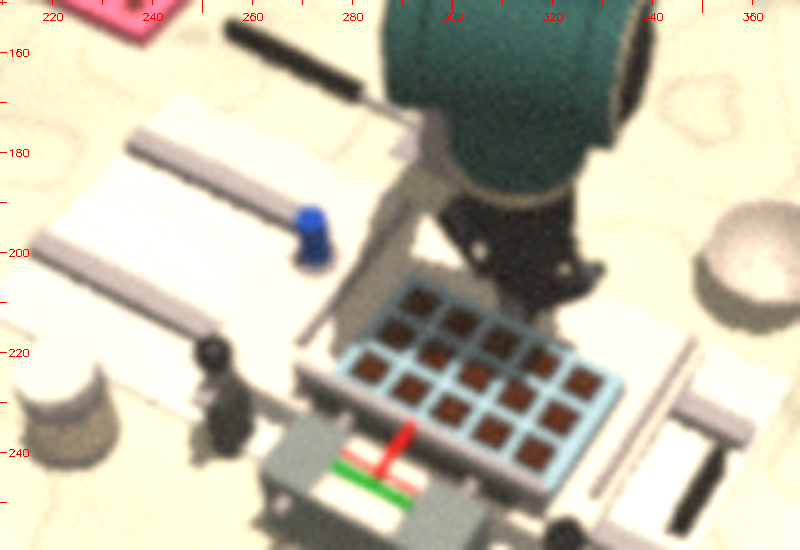

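View pics/top10c.png

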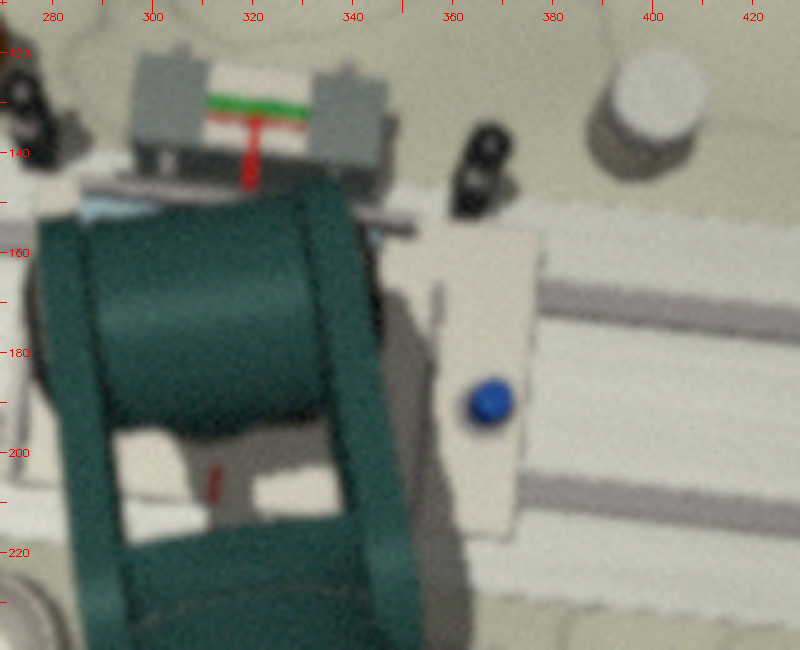

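Fence contact is made: the force is about 2 N and the pointer has begun to move. I'll press on 5 mm slowly.

{"op": "arm_command", "data": {"plan": [[1,0,2,0,0],[1,0,2,0,0],[1,0,1,0,0],[1,0,0,0,0],[1,0,0,0,0]]}}

```text
time_s: 16.05
ee_pos: [0.5281, 0.1033, 0.0245]
tool_rot: [0.745, 0.667, -0.001, -0.0]
force: [-8.2, -1.3, 5.3]
opening: 0.0
```

```bash
python3 look2.py 11
```

```text
local [0.51346469 0.16091415] 0.024469828294766703 F local [-7.97856026 -2.2333473 ] 5.308385541790146 16.05
```

View pics/s11c.png

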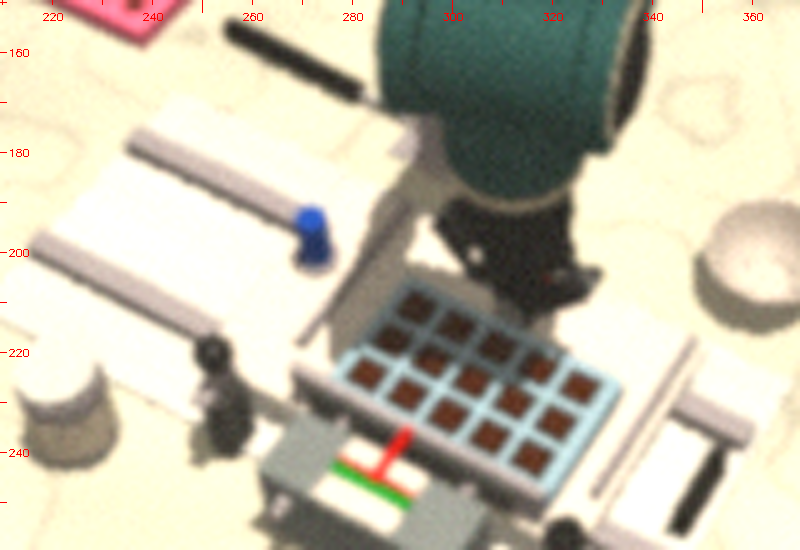

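View pics/w11.png

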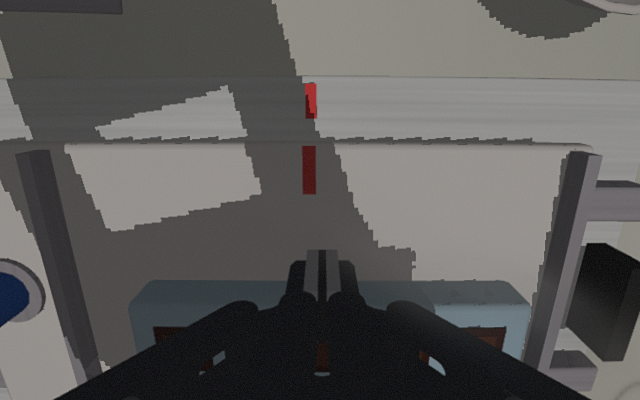

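The pointer is just reaching the green zone, at ~8 N total. The mould edge now looks parallel to the carrier. I'll push 4–5 mm more to get to mid-zone.

{"op": "arm_command", "data": {"plan": [[1,0,1.5,0,0],[1,0,1.5,0,0],[1,0,1,0,0],[1,0,0,0,0],[1,0,0,0,0]]}}

```text
time_s: 16.77
ee_pos: [0.5317, 0.1029, 0.0245]
tool_rot: [0.745, 0.667, -0.001, -0.001]
force: [-12.9, -1.1, 6.9]
opening: 0.0
```

```bash
python3 look2.py 12; python3 look.py 12
python3 - <<'E'
from h import *
im=cv2.imread('pics/top12.png')[:,:,::-1]; crop(np.clip(im*1.3,0,255).astype(np.uint8),290,115,360,160,10,'pics/top12g.png')
im=cv2.imread('pics/s12.png')[:,:,::-1]; crop(np.clip(im*1.3,0,255).astype(np.uint8),260,190,340,250,10,'pics/s12g.png')
E
```

```text
local [0.51706417 0.1608885 ] 0.024453266742579506 F local [-12.71528665  -2.5036768 ] 6.941940477866935 16.775
[0.53166184 0.10288459 0.0244477 ] [-12.7544018   -1.84810982   7.7932524 ] 16.875
```

View pics/s12g.png

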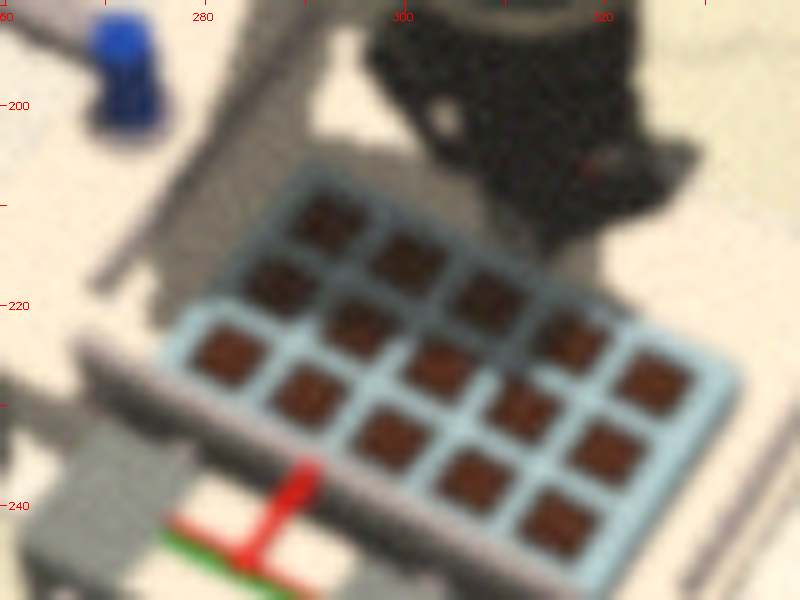

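View pics/top12g.png

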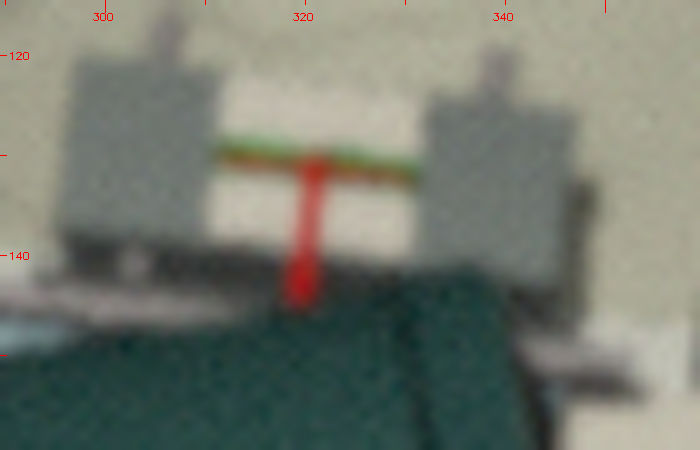

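View pics/w12.png

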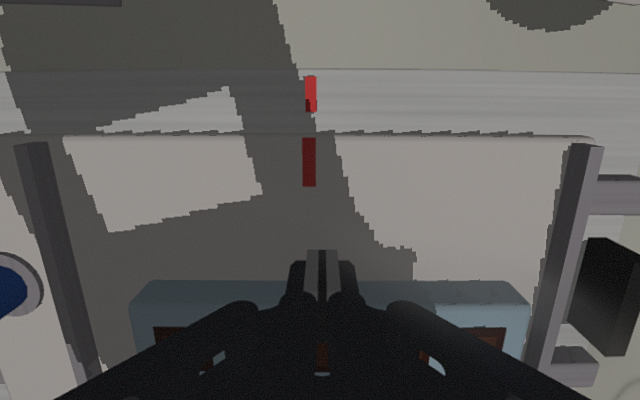

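Run:
```python
from plant import eyes
from h import *
c=eyes.camera_model('top')
t=np.array([.9939,-.1103,0])
def bar(fn):
    im=cv2.imread(fn).astype(float); out=[]
    for u in list(range(313,318))+list(range(324,331)):
        col=im[124:142,u]; w=np.clip(col[:,2]-col[:,1]-15,0,None); 
        if w.sum()>10: out.append(at_z(c,u,(np.arange(124,142)*w).sum()/w.sum(),.086)@t)
    return np.median(out),len(out)
def base(fn):
    im=cv2.imread(fn).astype(float)[128:154,312:328]; m=(im[:,:,2]-im[:,:,1]>40); v=np.where(m.any(1))[0]+128; return v.min(),v.max()
for n in (0,2,5,6,7,10,12): print(n,bar(f'pics/top{n}.png'),base(f'pics/top{n}.png'))
```

```text
0 (np.float64(0.6781403055448245), 12) (np.int64(134), np.int64(148))
2 (np.float64(0.6781306275674718), 12) (np.int64(134), np.int64(148))
5 (np.float64(0.6781318209405522), 12) (np.int64(134), np.int64(148))
6 (np.float64(0.6780893484345053), 12) (np.int64(134), np.int64(148))
7 (np.float64(0.6781143540149508), 12) (np.int64(134), np.int64(148))
10 (np.float64(0.6806102353171384), 12) (np.int64(133), np.int64(147))
12 (np.float64(0.6878897463671646), 2) (np.int64(131), np.int64(144))
```

From the pointer bar, the fence is pushed back about 10.5 mm (~8.4 N). A last 1.5 mm brings it to ~12 mm, then I'll hold.

{"op": "arm_command", "data": {"plan": [[1,0,1,0,0],[1,0,0.5,0,0],[1,0,0,0,0],[1,0,0,0,0],[1,0,0,0,0]]}}

```text
time_s: 17.55
ee_pos: [0.5329, 0.1027, 0.0244]
tool_rot: [0.745, 0.667, -0.001, -0.001]
force: [-15.1, -0.9, 8.8]
opening: -0.0
```

{"op": "arm_command", "data": {"plan": [[1,0,0,0,0],[1,0,0,0,0],[1,0,0,0,0],[1,0,0,0,0],[1,0,0,0,0]]}}

```text
time_s: 18.18
ee_pos: [0.5329, 0.1028, 0.0245]
tool_rot: [0.745, 0.667, -0.001, -0.001]
force: [-15.8, -2.0, 8.5]
opening: -0.0003
```

{"op": "arm_command", "data": {"plan": [[1,0,0,0,0],[1,0,0,0,0],[1,0,0,0,0],[1,0,0,0,0],[1,0,0,0,0]]}}

```text
time_s: 18.8
ee_pos: [0.5329, 0.1027, 0.0244]
tool_rot: [0.745, 0.667, -0.001, -0.001]
force: [-15.2, -1.5, 8.6]
opening: -0.0001
```

```bash
python3 look2.py 13; python3 look.py 13
python3 - <<'E'
from h import *
im=cv2.imread('pics/top13.png')[:,:,::-1]; crop(np.clip(im*1.3,0,255).astype(np.uint8),290,115,360,160,10,'pics/top13g.png')
im=cv2.imread('pics/s13.png')[:,:,::-1]; crop(np.clip(im*1.3,0,255).astype(np.uint8),260,190,340,250,10,'pics/s13g.png')
E
```

```text
local [0.51835701 0.16089186] 0.024439429853970157 F local [-14.95429314  -3.12490513] 8.636912559774958 18.8
[0.53294592 0.10271538 0.02447186] [-14.7557987   -1.51171738   8.19229976] 18.9
```

View pics/s13g.png

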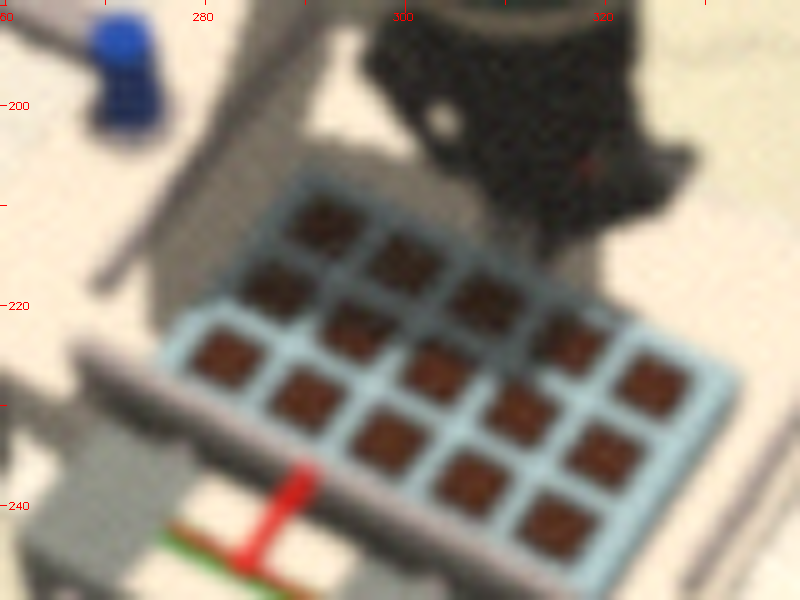

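View pics/top13g.png

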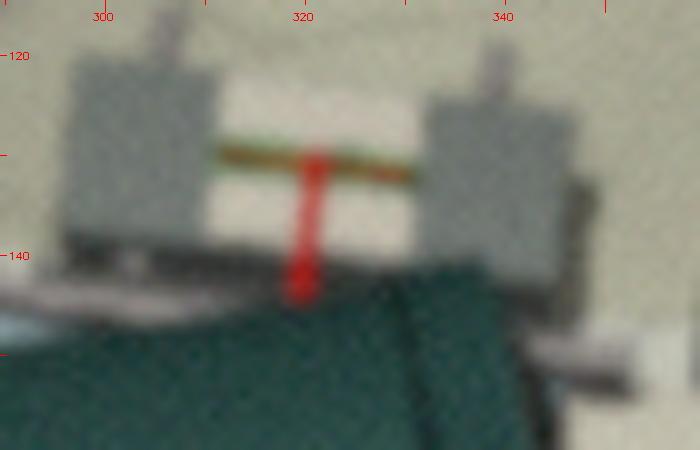

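View pics/w13.png

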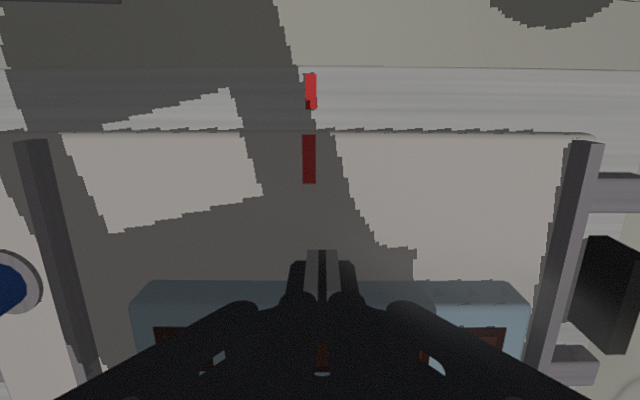

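The pointer bar sits mid-green, the red lines are level at column ~310, and the force is steady at ~15 N on the fingers. I'll check that the mould is flat and flush against a projected model.

Run:
```python
from plant import eyes,monitor
from h import *
from scipy.optimize import least_squares
c=eyes.camera_model('scene'); w=eyes.camera_model('wrist')
A=np.array([[.9939,-.1103],[.1103,.9939]])
pts=np.array([[600,598],[740,368],[318,163],[158,356]])/10-.45+[260,190]
loc=np.array([[.055,.09,.012],[-.055,.09,.012],[-.055,-.09,.012],[.055,-.09,.012]])
def world(p,l):
    q=R.from_euler('zy',[p[2],p[3]]).apply(l)+[p[0],p[1],p[4]]
    return np.c_[q[:,:2]@A,q[:,2]]
fl=least_squares(lambda p:(np.array([proj(c,x) for x in world([*p[:3],0,.057],loc)])-pts).ravel(),[.584,.163,0])
print('flat fit x,y,yaw',fl.x,'res px',fl.fun.round(2))
ti=least_squares(lambda p:(np.array([proj(c,x) for x in world([*p[:4],.057],loc)])-pts).ravel(),[.584,.163,0,0])
print('with pitch',ti.x,ti.fun.round(2))
im=cv2.imread('pics/w13.png')
for z,ps in ((.069,[(150,304),(510,304)]),(.045,[(150,282),(505,282)])): print(z,[A@at_z(w,*p,z)[:2] for p in ps])
crop(np.clip(im[:,:,::-1]*1.5,0,255).astype(np.uint8),120,260,540,380,1.9,'pics/w13c.png')
s=monitor.sense(); print(s['time_s'],s['force'])
```

```text
flat fit x,y,yaw [ 0.58032638  0.16720511 -0.01218376] res px [-0.47  0.79  1.75 -0.58  0.11 -1.81 -1.36  1.22]
with pitch [ 0.58195941  0.167367   -0.00160596 -0.13343615] [-0.05 -0.51  1.62  0.42 -0.1  -0.37 -1.46  0.29]
0.069 [array([0.52696919, 0.08743241]), array([0.52704485, 0.24277702])]
0.045 [array([0.53040931, 0.07544131]), array([0.53046696, 0.25329489])]
18.95 [-15.03773855  -1.99616665   7.66484896]
```

View pics/w13c.png

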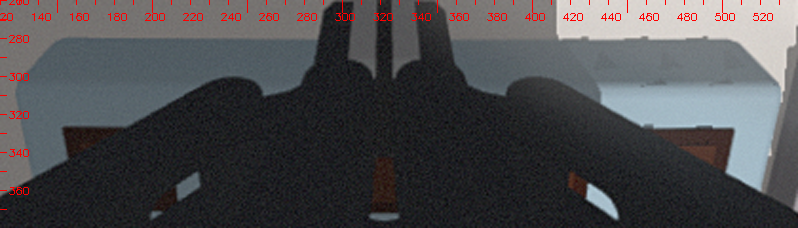

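The fence's top edge hides the far corners in the scene view, so that pitch fit can't be trusted. A better check is to compare the wrist image before fence contact (w9) with the pressed one (w13), since the fingers hold the same relation to the mould edge in both.

Run:
```python
import cv2,numpy as np
a=cv2.imread('pics/w9.png');b=cv2.imread('pics/w11.png');d=cv2.imread('pics/w13.png')
f=lambda im:cv2.resize(np.clip(im[265:365,120:260]*1.6,0,255).astype(np.uint8),None,fx=2.8,fy=2.8,interpolation=cv2.INTER_CUBIC)
g=lambda im:cv2.resize(np.clip(im[265:365,400:540]*1.6,0,255).astype(np.uint8),None,fx=2.8,fy=2.8,interpolation=cv2.INTER_CUBIC)
o=np.vstack([np.hstack([f(a),g(a)]),np.hstack([f(d),g(d)])])
for r in range(270,365,10):
    for k in (0,280): cv2.line(o,(0,int((r-265+.5)*2.8)+k),(784,int((r-265+.5)*2.8)+k),(0,0,255) if r==300 else (0,180,0),1)
cv2.imwrite('pics/cmp.png',o)
```

```text
(no output)
```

View pics/cmp.png

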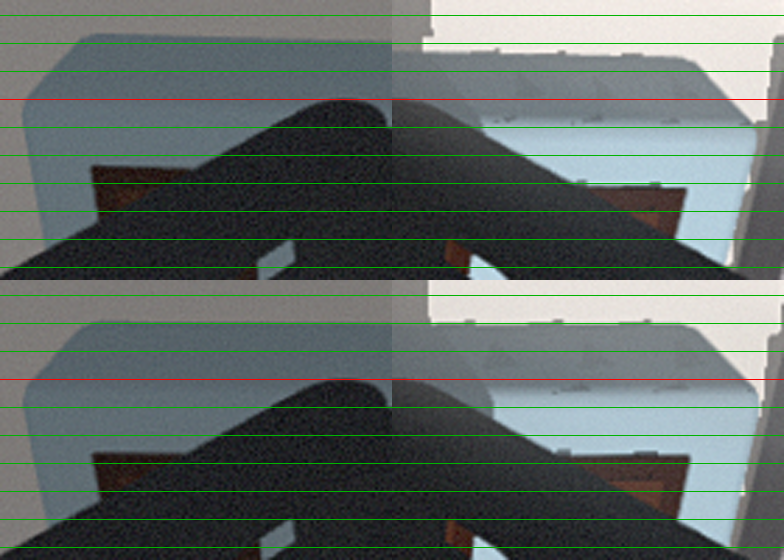

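The wrist comparison shows the side-face height (~23–24 px) and the edge-to-chocolate spacing (47 px) unchanged, and the edge is now parallel to the rows. As a second check, I'll fit the chocolate grid in the scene image.

Run:
```python
from plant import eyes
from h import *
from scipy.optimize import least_squares
c=eyes.camera_model('scene'); A=np.array([[.9939,-.1103],[.1103,.9939]])
# cell centres read by hand in 5x crops (origin 210,150) s9c / 10x crop s13g (origin 260,190): far row y- to y+, mid row, near row
s9=np.array([[386,345],[427,365],[465,383],[506,405],[548,430],[410,312],[449,331],[490,353],[530,372],[570,397],[436,278],[475,298],[516,320],[556,341],[596,361]])/5-.4+[210,150]
s13=np.array([[228,355],[309,397],[390,440],[471,482],[558,524],[280,287],[358,327],[435,370],[522,410],[606,455],[330,220],[404,260],[488,302],[572,342],[652,382]])/10-.45+[260,190]
ys=np.array([-2,-1,0,1,2])
def loc(dx,dy): return np.array([[x*dx,y*dy,.01] for x in (1,0,-1) for y in ys])
def res(p,pts,pitch):
    l=loc(p[3],p[4]); q=R.from_euler('zy',[p[2],pitch if pitch is not None else p[5]]).apply(l)+[p[0],p[1],.057]
    q=np.c_[q[:,:2]@A,q[:,2]]
    return (np.array([proj(c,x) for x in q])-pts).ravel()
for n,pts in (('s9',s9),('s13',s13)):
    for pit in (0,None):
        r=least_squares(res,[.58,.163,0,.033,.033]+([] if pit==0 else [0]),args=(pts,pit)); print(n,r.x.round(4),'rms',np.sqrt((r.fun**2).mean()).round(3))
```

```text
s9 [ 0.5528  0.1627 -0.028   0.0322  0.0332] rms 0.243
s9 [ 0.5526  0.1627 -0.0292  0.0319  0.0332  0.0141] rms 0.242
s13 [ 0.5826  0.1638 -0.0077  0.0324  0.0331] rms 0.147
s13 [ 0.5824  0.1638 -0.0099  0.032   0.0331  0.0253] rms 0.142
```

The grid fit agrees: the mould is flat within the noise of the fit and within about 0.01 rad of the fence. Handing in while holding.

Run:
```python
from plant import job, monitor
s=monitor.sense(); print(s['time_s'],s['force'],abs(s['qd']).max())
print(job.hand_in())
```

```text
18.95 [-15.03773855  -1.99616665   7.66484896] 0.0023810605441619876
the job is handed in; nothing more can be done
None
```

I pushed the carrier by its post into the detent, then pressed the mould's near edge against the fence with the shut fingers. I handed in at 18.95 s, still holding it pressed.

**Last checks**
- **Carrier:** the two red lines were level in the wrist and top pictures, to about 0.5 mm.
- **Fence:** the pointer bar was mid-green. I put the fence at about 12 mm pushed back, roughly 9.5 N. That comes from the pointer's movement up to 10.5 mm plus the last 1.3 mm of tool travel; I did not measure the pointer again at the end.
- **Finger force:** steady for over a second at about 15 N along the push, with 8 N more pressing down on the mould. The extra over the fence load is probably friction under the mould.
- **Mould:** flush to about 0.01 rad. It looked flat in the wrist comparison. The chocolate-grid fit gave a tilt of 0.00 to 0.025 rad, which is within its noise.
- **Bystanders:** I saw none move in the pictures, but did not measure them.

**What disagreed**
- **Finger length:** the visible ends of the shut fingers are about 30 mm short of the reported tool tip. My first approach passed over the mould's edge without touching it, so I backed off and went lower.
- **First tilt fit:** it gave -0.13 rad. I discarded it because the fence hid the far corners it relied on.

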